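Pack the microscope's parts into their caddy

ROBOT

A 6-joint arm with a two-finger parallel gripper is mounted at the origin on the work surface. World frame = base frame: x ahead of the robot, y to its left, z up, the work surface at z = 0. Lengths are in m, angles in rad, forces in N, time in s.
With the tool pointing down it reaches from about 0.225 to 0.875 m from the base axis. Payload 3.4 kg.
Tool frame: the origin (TCP) lies midway between the tips of the shut fingers; the grasp point (between the pads) lies 19 mm behind it; z points along the fingers, y is the direction in which the jaws open and shut (so a half turn about z gives the same grasp; the last joint's range is limited). The gripper opens to 85 mm and grips with 20 to 120 N. Pads are 22 mm wide; open, the fingers measure 114 mm over their backs; the gripper's body (76 mm by 85 mm) begins 54 mm behind the grasp point. The pads swing forward as they close: fully open they stand 13 mm farther back than shut.
Start: joints at [1.089, 0.276, 1.505, -0, 1.361, -0.121], TCP at [0.203, 0.538, 0.231] pointing down, gripper open.
Joint ranges: [-2.89, 2.89], [-0.75, 2.08], [0.22, 2.7], [-1.18, 4.32], [0.11, 2.71], [-2.7, 2.7]. Speed limits (rad/s): [2.57, 2.57, 3.14, 3.14, 3.14, 3.14].

INTERFACE

Orientations are given as [roll, pitch, yaw] about the fixed x, y, z axes, in that order (R = Rz(yaw) Ry(pitch) Rx(roll)).
In Python, from rig import manip gives the robot as it stands. Calls block until the motion is done:
- manip.move_pose(position, orientation): joint-space move of the TCP to a pose.
- manip.move_straight(position, rot=None, feed=0.15): straight line of the TCP; rot=None keeps the orientation; feed is the mean speed in m/s.
- manip.goto_joints(angles): joint-space move.
- manip.gripper_to(opening, effort=None): opening from 0.0 (shut) to 1.0 (fully open); effort is the grip in N (None keeps the last); returns when the fingers have stopped.
- manip.sleep(seconds).
- manip.inverse_kinematics(position, orientation): joint angles nearest the present ones, or None.
- manip.state(): the state.
- manip.capture(name): name is "scene" or "top" or "wrist"; returns the picture (480x640x3 uint8, red, green, blue); there is no depth.
- manip.get_calibration(name): a dict with "intrinsics" (3x3 intrinsics, pixels), "dist" ([k1, k2, p1, p2, k3] as OpenCV has them; the pictures are not rectified), "extrinsics" (4x4, takes a point from world to camera coordinates); the wrist camera has in their place "tool_from_camera" (4x4, takes a point from camera to tool coordinates, whose origin is the TCP and whose axes are the flange's). Camera axes: x right, y down, z forward; pixel columns grow to the right and rows downward; lengths in m; the calibration is good to about 2 mm. A picture is of the moment at which its call begins: read the wrist's pose just before it. get_calibration takes no time and is no camera call.
A pose or a line that the arm cannot do raises manip.Unreachable and nothing moves.
- manip.close_job(): hands the job in, once; it reports no verdict.
The state is a dict: "clock": time; "qpos": joint angles; "joint_velocities": joint speeds; "joint_torque": joint torques, N m; "tool_pos": TCP position; "orientation": TCP orientation; "wrist_force": force on the tool from outside, world axes, zero at the start; "torque": the same for the moment, N m; "finger_gap": opening from 0.0 (shut) to 1.0 (fully open).
Only numpy, scipy, OpenCV 4.12 (cv2) and the standard library are available. Lean on these libraries where they do the work, as an engineer would, in place of code of your own. Each camera call takes 0.05 s, during which the arm holds its last target.

TASK

Pack the microscope's loose parts into the white caddy, each standing upright on the floor of the pocket made for it: the objective lens (with the tapered brass nose) in the smallest round pocket, the eyepiece (round foot, steel tube) in the middle round one, the condenser (widest round foot) in the largest, and the slide box in the oblong one. Set them down gently, without dropping them. Leave the look-alikes, the plain steel plug without a nose and the press weight with the square foot, standing where they are.

Things in the scene. Friction and masses are not known exactly. Their poses are not given: they have to be found in the camera images.
- objective: Microscope objective lens, standing: steel barrel 28 mm diameter from the bench to 44 mm, then a brass nose tapering to 14 mm across, 56 mm high in all; about 0.12 kg. Grip the barrel's upper half. Origin: centre of its underside; z up.
- eyepiece: Microscope eyepiece, standing on its eyecup: round grey eyecup 46 mm diameter and 12 mm high, and on it a steel tube 24 mm diameter, from 12 to 54 mm, glass on top; about 0.08 kg. Grip the tube. Origin: centre of its underside; z up.
- condenser: Microscope condenser, standing on its flange: round aluminium flange 62 mm diameter and 10 mm high, and on it a dark steel sleeve 38 mm diameter, from 10 to 46 mm, with a glass disc on top; about 0.15 kg. Grip the sleeve. Origin: centre of its underside; z up.
- slide_box: Closed white plastic slide box, 82 mm (x) by 36 mm (y), 42 mm high, a grey seam round it; about 0.09 kg. Lies flat at any yaw; grip it across its 36 mm width. Origin: centre of its underside; z up.
- blank_plug: Look-alike of the objective, to be left alone: plain steel cylinder with flat top and no nose, 28 mm diameter, 40 mm high. Origin: centre of its underside; z up.
- press_weight: Look-alike of the eyepiece, to be left alone: cover-glass press weight with a square grey foot 46 x 46 mm, 12 mm high, and on it a steel post 24 mm diameter, up to 54 mm. (A small flat dish and a flat pack, both 10 mm high and no part of the job, also lie among the parts.) Origin: centre of its underside; z up.
- pocket_small: Smallest round pocket of the caddy, 44 mm inside diameter, for the objective lens. Wall and floor 3 mm thick, 13 mm high; floor 7 mm above the bench. Fixed in the white caddy (226 x 190 mm, rim 14 mm high, turned up to 20 degrees) with the other pockets, two by two, centres 108 mm apart along its x, 90 mm along y; their places vary. Origin: centre of its underside; x, y along the caddy's sides.
- pocket_middle: Middle round pocket of the caddy, 62 mm inside diameter, for the eyepiece. Wall and floor 3 mm thick, 13 mm high; floor 7 mm above the bench. Fixed in the white caddy (226 x 190 mm, rim 14 mm high, turned up to 20 degrees) with the other pockets, two by two, centres 108 mm apart along its x, 90 mm along y; their places vary. Origin: centre of its underside; x, y along the caddy's sides.
- pocket_large: Largest round pocket of the caddy, 78 mm inside diameter, for the condenser. Wall and floor 3 mm thick, 13 mm high; floor 7 mm above the bench. Fixed in the white caddy (226 x 190 mm, rim 14 mm high, turned up to 20 degrees) with the other pockets, two by two, centres 108 mm apart along its x, 90 mm along y; their places vary. Origin: centre of its underside; x, y along the caddy's sides.
- pocket_oblong: Oblong pocket of the caddy, 98 mm (x) by 52 mm (y) inside, for the slide box. Wall and floor 3 mm thick, 13 mm high; floor 7 mm above the bench. Fixed in the white caddy (226 x 190 mm, rim 14 mm high, turned up to 20 degrees) with the other pockets, two by two, centres 108 mm apart along its x, 90 mm along y; their places vary. Origin: centre of its underside; x, y along the caddy's sides.
Things that resemble listed ones, but are neither listed nor needed, are in the scene too. What is shaped like the slide_box but purple or red is not meant.

How it is judged:
At the end, for the whole second after the job is handed in: Each of the four parts upright (0.12 rad) and at rest on its own pocket's floor, centre within 13.5 mm of the pocket's, underside under 7 mm above the pocket's underside; blank plug and press weight upright (0.12 rad), at rest, within 25 mm of their starts (horizontal distance between objective and pocket_small below 0.0135 m and z of objective in the frame of pocket_small between -0.001 and 0.007 m and angle between each of objective, eyepiece, condenser, slide_box, blank_plug, press_weight's own z axis and vertical below 0.12 rad and linear speed of each of objective, eyepiece, condenser, slide_box, blank_plug, press_weight below 0.02 m/s and horizontal distance between eyepiece and pocket_middle below 0.0135 m and z of eyepiece in the frame of pocket_middle between -0.001 and 0.007 m and horizontal distance between condenser and pocket_large below 0.0135 m and z of condenser in the frame of pocket_large between -0.001 and 0.007 m and horizontal distance between slide_box and pocket_oblong below 0.0135 m and z of slide_box in the frame of pocket_oblong between -0.001 and 0.007 m and distance of each of blank_plug, press_weight from where it was at the start of the episode below 0.025 m); the robot touches nothing.
It fails at once if a part was dropped or thrown (faster than 0.55 m/s while not held) ((contact force between the fingers and objective below 0.02 N and linear speed of objective above 0.55 m/s) or (contact force between the fingers and eyepiece below 0.02 N and linear speed of eyepiece above 0.55 m/s) or (contact force between the fingers and condenser below 0.02 N and linear speed of condenser above 0.55 m/s) or (contact force between the fingers and slide_box below 0.02 N and linear speed of slide_box above 0.55 m/s)).
It fails at once if the blank plug was moved by more than 40 mm or lifted (distance of blank_plug from where it was at the start of the episode above 0.04 m or height (world z) of blank_plug above 0.015 m).
It fails at once if the press weight was moved by more than 40 mm or lifted (distance of press_weight from where it was at the start of the episode above 0.04 m or height (world z) of press_weight above 0.015 m).
It also fails if it takes over 104 s, if anything falls off the work surface, if the arm or the gripper's body presses on something with over 40 N, if the wrist force passes 120 N, or if a joint passes its speed limit or range.

## Working session

There is one attempt and no reset: what is moved stays moved. The work goes in short steps, each a Python script; the robot and the scene stay as the last script left them, time stands still between calls to the robot, and variables do not carry over. Pictures are saved under pics/ and viewed, and the job is handed in when it is done.

```bash
ls; mkdir -p pics; python3 - <<'E'
from rig import manip
import cv2,numpy as np
np.set_printoptions(precision=4,suppress=True)
for n in("scene","top","wrist"):
    im=manip.capture(n); cv2.imwrite(f"pics/{n}0.png",im[:,:,::-1])
    print(n,manip.get_calibration(n))
print(manip.state())
E
```

```text
pics
scene {'intrinsics': array([[577.3343,   0.    , 311.9261],
       [  0.    , 577.3343, 238.9345],
       [  0.    ,   0.    ,   1.    ]]), 'dist': array([-0.0194,  0.    ,  0.    ,  0.    ,  0.    ]), 'extrinsics': array([[ 0.7451,  0.6669, -0.013 , -0.3183],
       [ 0.4268, -0.4916, -0.7591, -0.2035],
       [-0.5126,  0.56  , -0.6509,  1.4535],
       [ 0.    ,  0.    ,  0.    ,  1.    ]])}
top {'intrinsics': array([[504.7093,   0.    , 322.6745],
       [  0.    , 504.7093, 238.4611],
       [  0.    ,   0.    ,   1.    ]]), 'dist': array([-0.0226,  0.    ,  0.    ,  0.    ,  0.    ]), 'extrinsics': array([[-0.0192, -0.9998, -0.0051, -0.0315],
       [-0.9928,  0.0196, -0.118 ,  0.4811],
       [ 0.118 ,  0.0028, -0.993 ,  0.9482],
       [ 0.    ,  0.    ,  0.    ,  1.    ]])}
wrist {'intrinsics': array([[386.2721,   0.    , 320.5549],
       [  0.    , 386.2721, 240.4907],
       [  0.    ,   0.    ,   1.    ]]), 'dist': array([-0.0598,  0.    ,  0.    ,  0.    ,  0.    ]), 'tool_from_camera': array([[-0.0003, -0.9583, -0.2857,  0.073 ],
       [ 1.    , -0.0002, -0.0003,  0.0008],
       [ 0.0002, -0.2857,  0.9583, -0.1425],
       [ 0.    ,  0.    ,  0.    ,  1.    ]])}
{'clock': 0.15, 'qpos': array([ 1.0889,  0.2765,  1.5058,  0.    ,  1.3607, -0.121 ]), 'joint_velocities': array([ 0.0012, -0.0018, -0.002 , -0.0006, -0.0009, -0.0017]), 'joint_torque': array([  0.0003, -41.7144, -24.6033,  -0.0003,   0.0076,  -0.    ]), 'tool_pos': array([0.2028, 0.5376, 0.2306]), 'orientation': array([-3.1402, -0.0002,  2.7807]), 'wrist_force': array([ 0.1326, -0.4966,  0.9106]), 'torque': array([-0.0114,  0.0133, -0.0132]), 'finger_gap': 1.0027200080076029}
```

View pics/top0.png

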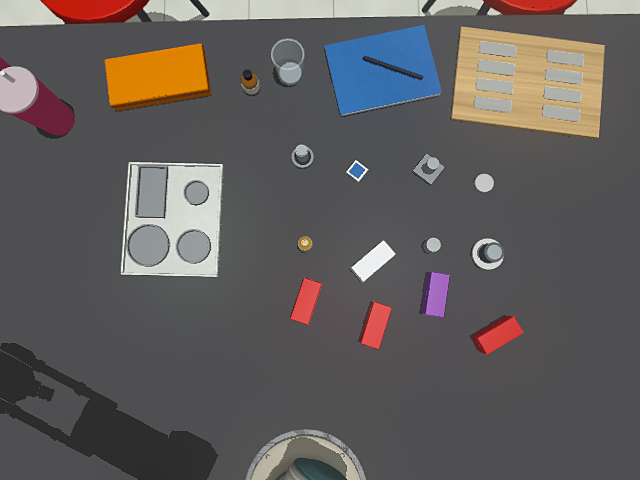

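View pics/scene0.png

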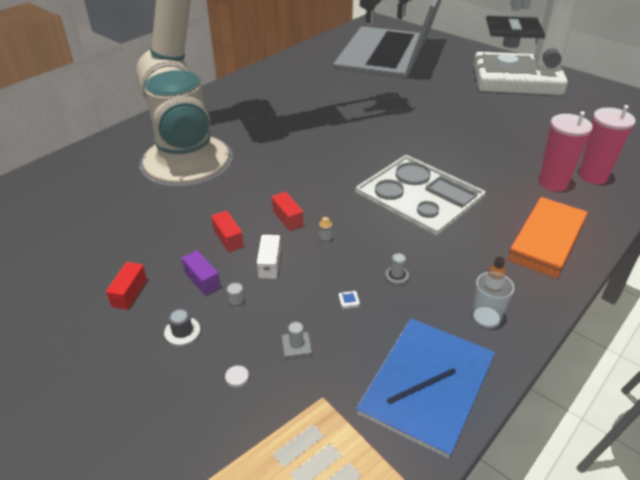

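View pics/wrist0.png

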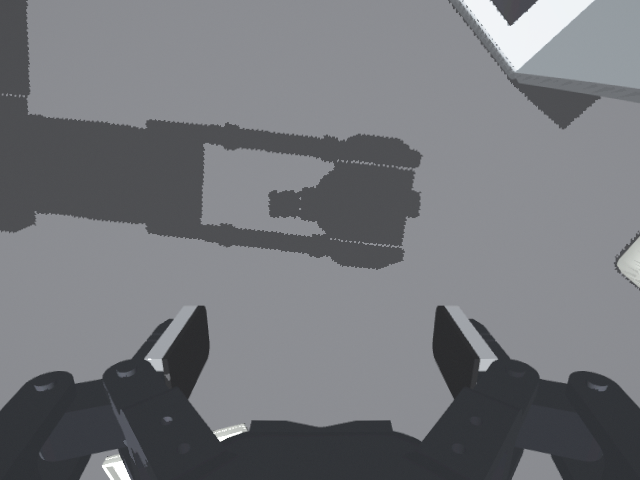

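Candidates in the top view, with the look-alike to rule out for each:
- **Objective:** the brass nose at (305,243). The plain plug is at (432,245).
- **Eyepiece:** the round foot at (302,156). The square-footed press weight is at (429,168).
- **Condenser:** the wide flange at (488,253). The flat dish is at (484,182).
- **Slide box:** the white one at (373,260). Red boxes are at (306,300), (376,325) and (497,335), a purple one at (435,295), and the flat pack at (357,170).
- **Pockets:** oblong (152,191), small (196,192), large (148,245), middle (194,246).

Next I'll take crops with model overlays.

```bash
cat > h.py <<'E'
import numpy as np, cv2
from rig import manip
K={n:manip.get_calibration(n) for n in("top","scene")}
def proj(n,P):
    c=K[n];E=c["extrinsics"]
    r,_=cv2.Rodrigues(E[:3,:3])
    return cv2.projectPoints(np.asarray(P,float).reshape(-1,3),r,E[:3,3],c["intrinsics"],c["dist"])[0].reshape(-1,2)
def unproj(n,uv,z):
    c=K[n];E=c["extrinsics"]
    q=cv2.undistortPoints(np.array([[uv]],float),c["intrinsics"],c["dist"])[0,0]
    d=E[:3,:3].T@np.array([*q,1]);o=-E[:3,:3].T@E[:3,3]
    return o+d*(z-o[2])/d[2]
def circ(x,y,r,z):
    t=np.linspace(0,2*np.pi,49);return np.c_[x+r*np.cos(t),y+r*np.sin(t),0*t+z]
def rect(x,y,a,lx,ly,z):
    p=np.array([[1,1],[1,-1],[-1,-1],[-1,1],[1,1]])*[lx/2,ly/2]
    c,s=np.cos(a),np.sin(a);p=p@np.array([[c,s],[-s,c]])
    return np.c_[p+[x,y],np.full(5,z)]
E
python3 - <<'E'
from h import *
im=cv2.imread("pics/top0.png")
for n,uv,z in[("obj",(305,243),.05),("eye",(302,156),.012),("cond",(488,253.5),.01),("box",(373,260),.042),("plug",(432,245),.04),("pw",(429,168.5),.03)]:
    print(n,unproj("top",uv,z)[:2].round(4))
for n,uv in[("obl",(152,191.5)),("small",(196,192)),("large",(148.5,245)),("mid",(194,246))]:
    print(n,unproj("top",uv,.017)[:2].round(4))
# caddy corners
for uv in[(128,162),(223,163.5),(218,277),(121,275)]: print(unproj("top",uv,.014)[:2].round(4))
a=cv2.resize(im[140:285,110:235],None,fx=4,fy=4,interpolation=cv2.INTER_CUBIC)
cv2.imwrite("pics/cad.png",a)
b=cv2.resize(im[135:295,285:515],None,fx=3.4,fy=3.4,interpolation=cv2.INTER_CUBIC)
cv2.imwrite("pics/parts.png",b)
E
```

```text
obj [ 0.4698 -0.0074]
eye [ 0.6499 -0.0025]
cond [ 0.4464 -0.3653]
box [ 0.4357 -0.1356]
plug [ 0.4623 -0.2493]
pw [ 0.6145 -0.2524]
obl [0.5825 0.2967]
small [0.5796 0.2088]
large [0.4756 0.3013]
mid [0.4719 0.2116]
[0.6447 0.3478]
[0.6373 0.156 ]
[0.4105 0.1647]
[0.4179 0.3554]
```

View pics/cad.png

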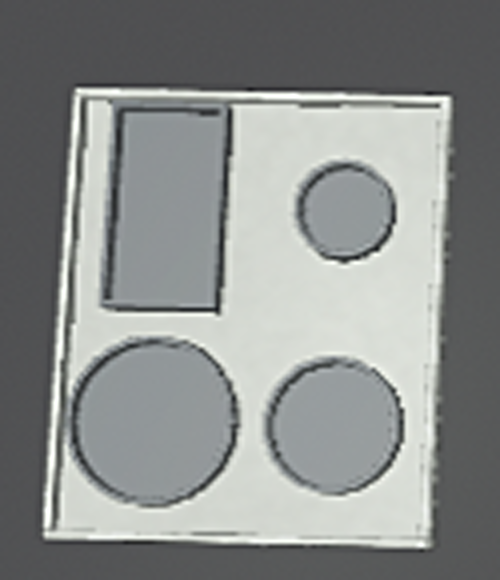

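View pics/parts.png

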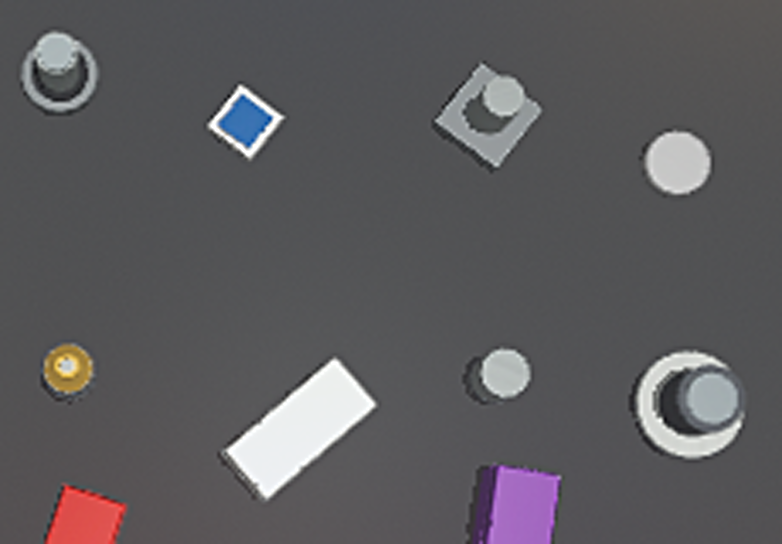

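```bash
cat >> h.py <<'E'
from scipy.optimize import least_squares
def P(u,v): return (285+u/3.4-.35,135+v/3.4-.35)
def C(u,v): return (110+u/4-.375,140+v/4-.375)
# caddy: fit pockets + corners
loc={"obl":(54,45),"small":(54,-45),"large":(-54,45),"mid":(-54,-45)}
E
cat > est.py <<'E'
from h import *
# mouths at z=.017 : rough centres from crop (edge circle extents)
m={"obl":C(172,206),"small":C(347,211),"large":C(155,422),"mid":C(336,426)}
cor=[((113,95),C(75,90)),((113,-95),C(452,97)),((-113,-95),C(432,546)),((-113,95),C(44,539))]
L=[];W=[]
for k,uv in m.items(): L.append(np.array(loc[k])/1e3);W.append(unproj("top",uv,.017)[:2])
for l,uv in cor: L.append(np.array(l)/1e3);W.append(unproj("top",uv,.014)[:2])
L=np.array(L);W=np.array(W)
R=lambda a:np.array([[np.cos(a),-np.sin(a)],[np.sin(a),np.cos(a)]])
f=lambda p:(L@R(p[2]).T+p[:2]-W).ravel()
s=least_squares(f,[.53,.25,0])
print("caddy",s.x,"res mm",(s.fun.reshape(-1,2)*1e3).round(1).tolist())
cad=s.x; G={k:R(cad[2])@(np.array(v)/1e3)+cad[:2] for k,v in loc.items()}
bc=[unproj("top",P(*q),.042)[:2] for q in[(337,358),(377,404),(266,499),(223,454)]]
bx=np.mean(bc,0);d=(bc[0]+bc[1]-bc[2]-bc[3]);ba=np.arctan2(d[1],d[0])
print("box",bx,ba,np.linalg.norm(d)/2,np.linalg.norm(bc[0]-bc[1]))
obj=unproj("top",P(68,369),.044)[:2]
eye=unproj("top",P(59.5,74.5),.012)[:2]
eye2=unproj("top",P(56,52),.054)[:2]
con=unproj("top",P(690,404),.010)[:2]
con2=unproj("top",P(712,398),.046)[:2]
print("obj",obj,"eye",eye,eye2,"con",con,con2)
for k in G:print(k,G[k])
if __name__=="__main__":
  curves=[circ(*obj,.014,.044),circ(*obj,.014,0),circ(*obj,.007,.056),circ(*eye,.023,.012),circ(*eye,.012,.054),circ(*con,.031,.01),circ(*con,.019,.046),
   rect(*bx,ba,.082,.036,.042),rect(*bx,ba,.082,.036,0)]
  for k,r in[("small",.022),("mid",.031),("large",.039)]: curves+=[circ(*G[k],r,.017)]
  curves+=[rect(*G["obl"],cad[2],.098,.052,.017),rect(cad[0],cad[1],cad[2],.226,.190,.014)]
  for n,crops in[("top",[(285,135,230,160,3.4),(110,140,125,145,4)]),("scene",[(140,180,290,190,2.75),(345,145,150,95,5)])]:
    im=cv2.imread(f"pics/{n}0.png")
    for i,(x,y,w,h,f) in enumerate(crops):
        c=cv2.resize(im[y:y+h,x:x+w],None,fx=f,fy=f,interpolation=cv2.INTER_CUBIC)
        for q in curves:
            p=(proj(n,q)+.5-[x,y])*f-.5
            cv2.polylines(c,[np.round(p*8).astype(np.int32)],False,(0,255,0),1,cv2.LINE_AA,3)
        cv2.imwrite(f"pics/ov_{n}{i}.png",c)
E
python3 est.py
```

```text
caddy [ 0.52765979  0.25534523 -0.04088495] res mm [[0.2, 2.6], [1.0, 0.1], [0.2, 0.9], [0.2, 0.3], [-0.0, -1.4], [0.1, -0.9], [-1.3, -0.4], [-0.5, -1.3]]
box [ 0.43439478 -0.1358577 ] -0.8903500830025168 0.08286891509863178 0.03397944059328848
obj [ 0.47017654 -0.00646621] eye [ 0.64874107 -0.00279545] [ 0.64980467 -0.00273617] con [ 0.44644173 -0.36445585] [ 0.44658525 -0.36526379]
obl [0.58345397 0.29810045]
small [0.57977535 0.20817566]
large [0.47554423 0.3025148 ]
mid [0.47186561 0.21259001]
```

```bash
cd pics; python3 -c "
import cv2,numpy as np
a=[cv2.imread(f'ov_{n}.png') for n in('top0','scene0')]
b=[cv2.imread(f'ov_{n}.png') for n in('top1','scene1')]
def pad(i,w,h): return cv2.copyMakeBorder(i,0,h-i.shape[0],0,w-i.shape[1],0)
b=[cv2.resize(b[0],None,fx=.9,fy=.9),cv2.resize(b[1],None,fx=.0+.45*1,fy=.45)]
for n,i in zip(('a0','a1'),a): print(i.shape)
cv2.imwrite('b.png',np.hstack([pad(x,x.shape[1],522) for x in b]))
"
```

```text
(544, 782, 3)
(522, 798, 3)
```

View pics/ov_top0.png

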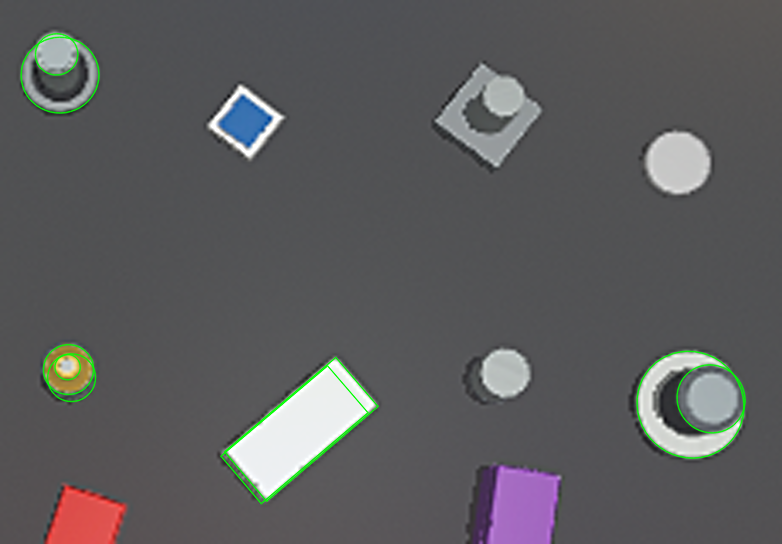

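View pics/ov_scene0.png

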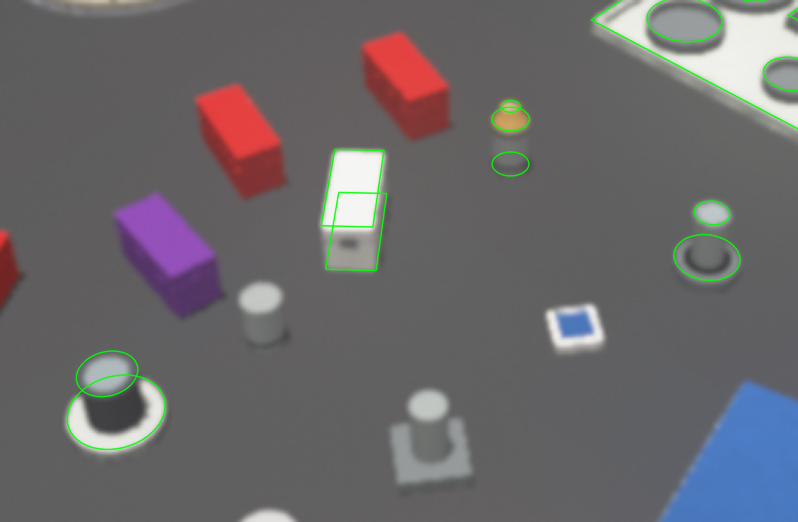

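View pics/b.png

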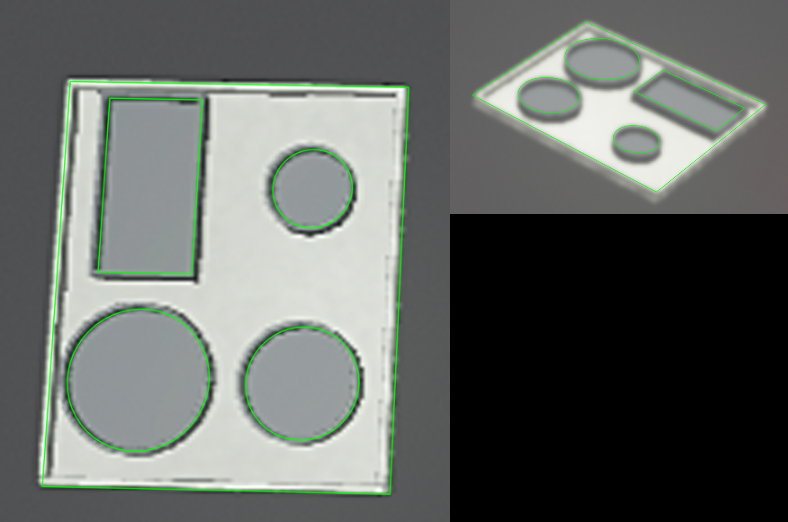

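View pics/ov_scene1.png

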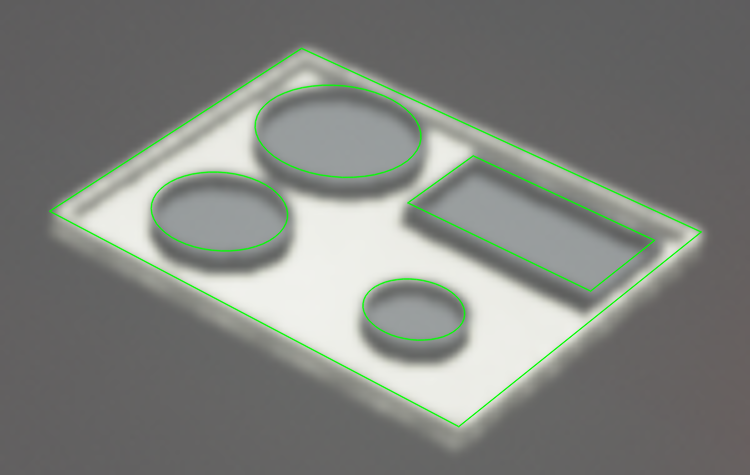

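Overlays agree with both pictures to about 1–2 mm. The objective shows a brass nose, the eyepiece a round foot, the condenser a wide flange, and the slide box is white. I'll start with the condenser.

```bash
cat > mv.py <<'E'
from h import *
import time
pi=np.pi
def st(t):
    s=manip.state();print(t,"t=%.1f"%s["clock"],"pos",s["tool_pos"].round(4),"gap %.3f"%s["finger_gap"],"F",s["wrist_force"].round(1),flush=True);return s
def pick(xy,z,yaw,open_,eff=45,zt=.16):
    manip.gripper_to(open_,eff)
    manip.move_pose([*xy,.10],[pi,0,yaw]); st("above")
    manip.move_straight([*xy,z],feed=.12); st("down")
    manip.gripper_to(0.0,eff); st("closed")
    manip.move_straight([*xy,zt],feed=.15); st("lifted")
def carry(xy,yaw,z=.16): manip.move_pose([*xy,z],[pi,0,yaw]); st("over")
def place(xy,z,open_):
    manip.move_straight([*xy,z+.025],feed=.18)
    manip.move_straight([*xy,z],feed=.04); st("set")
    manip.gripper_to(open_); st("opened")
    manip.move_straight([*xy,.14],feed=.18); st("up")
E
python3 - <<'E'
from mv import *
con=[.4465,-.3648]
pick(con,.014,pi/2,.72)
cv2.imwrite("pics/w1.png",manip.capture("wrist")[:,:,::-1])
E
```

```text
above t=3.8 pos [ 0.447  -0.3642  0.1001] gap 0.718 F [-0.5  0.7 -0.3]
down t=4.7 pos [ 0.447  -0.3652  0.0145] gap 0.723 F [-0.5 -0.7 -0.3]
closed t=5.0 pos [ 0.447  -0.3654  0.0151] gap 0.431 F [0.1 1.1 5.7]
lifted t=6.1 pos [ 0.4459 -0.3642  0.1588] gap 0.426 F [ 0.5 -0.2 -2.5]
```

View pics/w1.png

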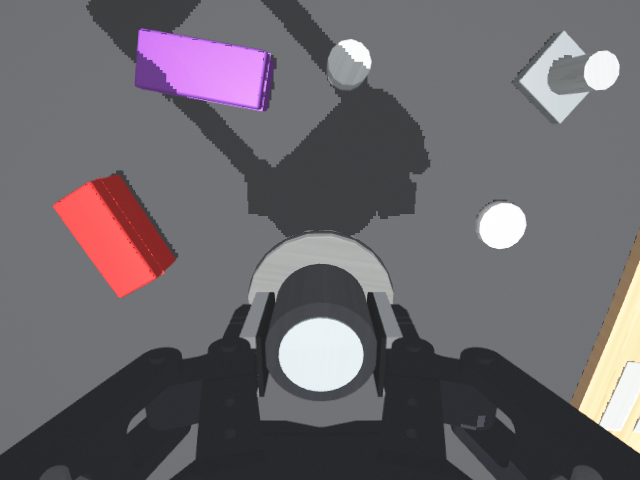

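The condenser is held upright and centred between the pads (glass at (321,354)). The plug at (349,65) and press weight at (560,77) are undisturbed. Placing it now.

```bash
python3 - <<'E'
from mv import *
g=[.4755,.3020]
carry(g,pi/2)
place(g,.0222,.68)
cv2.imwrite("pics/t1.png",cv2.resize(manip.capture("top")[140:285,110:235,::-1],None,fx=4,fy=4))
cv2.imwrite("pics/w2.png",manip.capture("wrist")[:,:,::-1])
E
```

```text
over t=8.6 pos [0.4761 0.3012 0.16  ] gap 0.432 F [ 0.1  0.6 -1.7]
set t=10.1 pos [0.4749 0.3018 0.0222] gap 0.433 F [-2.1  0.   2.8]
opened t=10.5 pos [0.4758 0.3021 0.0222] gap 0.676 F [-0.  -1.   0.1]
up t=11.3 pos [0.4748 0.3016 0.1392] gap 0.680 F [-0.5 -0.5  0.4]
```

View pics/t1.png

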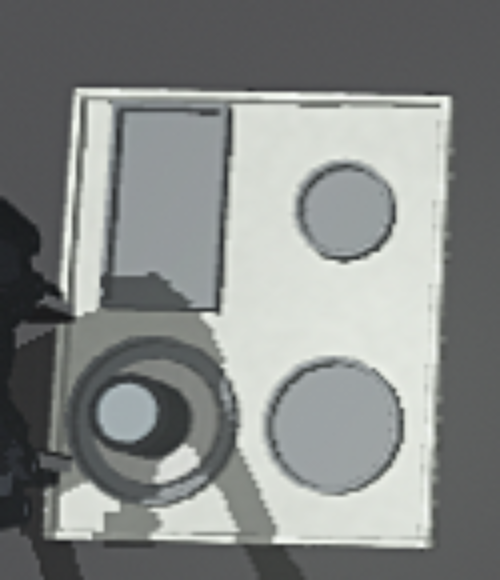

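View pics/w2.png

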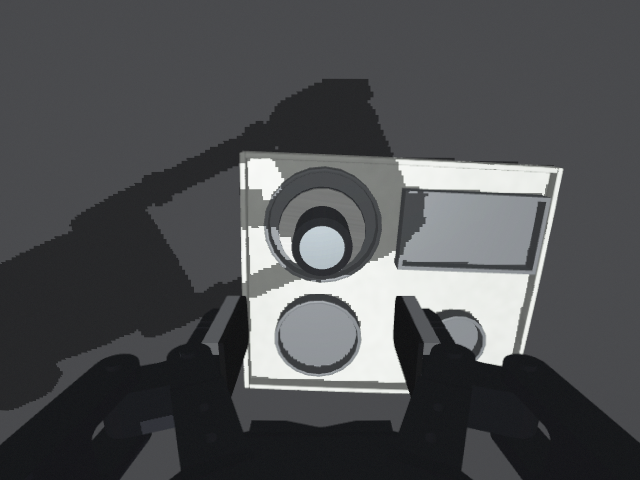

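The condenser stands in the large pocket, with its flange inside the wall (wrist view, flange around (322,232)). Next are the eyepiece and then the objective.

```bash
python3 - <<'E'
from mv import *
e=[.6492,-.0028]
pick(e,.018,pi/2,.55)
cv2.imwrite("pics/w3.png",manip.capture("wrist")[:,:,::-1])
g=[.4719,.2124]
if .2<manip.state()["finger_gap"]<.35:
    carry(g,pi/2); place(g,.0262,.5)
    cv2.imwrite("pics/w4.png",manip.capture("wrist")[:,:,::-1])
E
cd pics; python3 -c "
import cv2,numpy as np
cv2.imwrite('w34.png',cv2.resize(np.hstack([cv2.imread('w3.png'),cv2.imread('w4.png')]),(800,300)))"
```

```text
above t=13.0 pos [ 0.6488 -0.0015  0.1002] gap 0.550 F [-0.1 -0.   1.3]
down t=13.8 pos [ 0.6498 -0.0026  0.0186] gap 0.550 F [-0.   0.6 -0.6]
closed t=14.1 pos [ 0.6501 -0.0029  0.0193] gap 0.269 F [ 0.2 -0.8  4.6]
lifted t=15.2 pos [ 0.6483 -0.0027  0.1587] gap 0.267 F [-0.5 -0.9 -1. ]
over t=16.4 pos [0.4732 0.212  0.1602] gap 0.265 F [ 0.1  0.3 -1.2]
set t=17.9 pos [0.4713 0.2123 0.0262] gap 0.269 F [-2.5 -0.4  3.9]
opened t=18.2 pos [0.4721 0.2125 0.026 ] gap 0.495 F [ 0.5 -0.1 -0.1]
up t=19.0 pos [0.4711 0.2122 0.1392] gap 0.500 F [-0.1 -0.1  0. ]
```

View pics/w34.png

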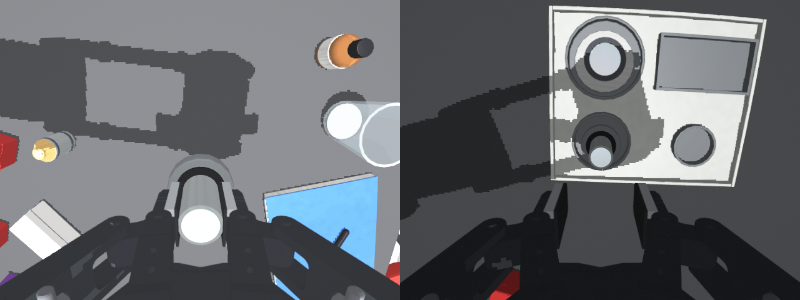

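The eyepiece was gripped by its tube. It now stands in the middle pocket (right panel, (602,140)), and the condenser is unchanged beside it.

```bash
python3 - <<'E'
from mv import *
o=[.4702,-.0066]
pick(o,.014,pi,.58)
cv2.imwrite("pics/w5.png",manip.capture("wrist")[:,:,::-1])
g=[.5796,.2082]
if .25<manip.state()["finger_gap"]<.4:
    carry(g,pi); place(g,.0222,.52)
    cv2.imwrite("pics/w6.png",manip.capture("wrist")[:,:,::-1])
E
cd pics; python3 -c "
import cv2,numpy as np
cv2.imwrite('w56.png',cv2.resize(np.hstack([cv2.imread('w5.png'),cv2.imread('w6.png')]),(800,300)))"
```

```text
above t=21.1 pos [ 0.4703 -0.0064  0.1001] gap 0.581 F [ 0.5 -0.1  0.9]
down t=21.9 pos [ 0.4708 -0.0066  0.0144] gap 0.578 F [-0.4  0.7  0.7]
closed t=22.2 pos [ 0.4709 -0.0067  0.0149] gap 0.317 F [-1.  -0.4  6.9]
lifted t=23.4 pos [ 0.4693 -0.0065  0.1591] gap 0.317 F [-0.1 -0.1 -1.2]
over t=24.4 pos [0.5789 0.207  0.1595] gap 0.311 F [ 0.1 -1.  -0.9]
set t=25.9 pos [0.5789 0.2081 0.022 ] gap 0.312 F [-1.9  0.1  1.2]
opened t=26.2 pos [0.5799 0.2083 0.0222] gap 0.518 F [-0.7  0.3  0.7]
up t=27.0 pos [0.5788 0.208  0.1391] gap 0.523 F [-0.7 -0.2 -0.2]
```

View pics/w56.png

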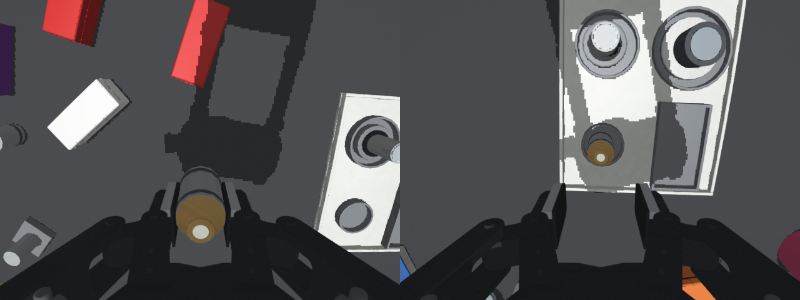

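The objective, brass nose up at (600,155), stands in the small pocket. The slide box is last.

```bash
python3 - <<'E'
from mv import *
b=[.4345,-.1358]
pick(b,.014,-.8904+pi,.68)
cv2.imwrite("pics/w7.png",manip.capture("wrist")[:,:,::-1])
g=[.5834,.2975]
if .36<manip.state()["finger_gap"]<.5:
    carry(g,-.041+pi); 
    cv2.imwrite("pics/w7b.png",manip.capture("wrist")[:,:,::-1])
E
cd pics; python3 -c "
import cv2,numpy as np
cv2.imwrite('w77.png',cv2.resize(np.hstack([cv2.imread('w7.png'),cv2.imread('w7b.png')]),(800,300)))"
```

```text
above t=28.8 pos [ 0.4354 -0.1355  0.1003] gap 0.681 F [-0.1  0.1 -0.1]
down t=29.6 pos [ 0.4351 -0.1358  0.0143] gap 0.684 F [-0.1 -0.2  0.8]
closed t=30.0 pos [ 0.4353 -0.1362  0.0149] gap 0.407 F [0.6 0.7 6. ]
lifted t=31.1 pos [ 0.4337 -0.1354  0.1591] gap 0.412 F [ 0.   0.1 -1.6]
over t=32.8 pos [0.5836 0.2961 0.16  ] gap 0.411 F [-0.  -0.5 -0.7]
```

View pics/w77.png

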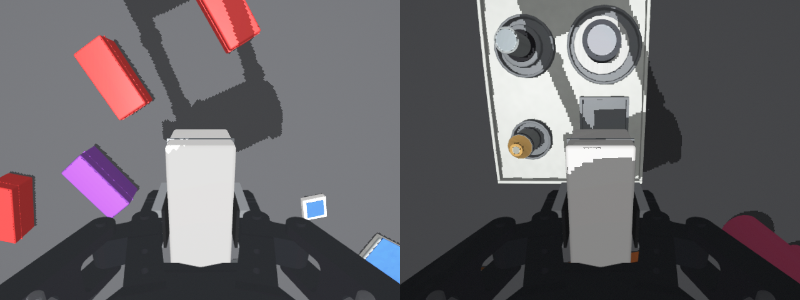

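The box is square in the jaws and lined up with the pocket at (604,115). Lowering it.

```bash
python3 - <<'E'
from mv import *
place([.5834,.2975],.0222,.58)
manip.move_pose([.35,0.,.25],[pi,0,pi/2])
for n in("top","scene"): cv2.imwrite(f"pics/{n}F.png",manip.capture(n)[:,:,::-1])
st("end")
a=cv2.imread("pics/topF.png")[130:290,100:520];a=cv2.resize(a,None,fx=1.9,fy=1.9,interpolation=2)
b=cv2.imread("pics/sceneF.png")[145:240,345:495];b=cv2.resize(b,None,fx=3,fy=3,interpolation=2)
cv2.imwrite("pics/fin.png",np.vstack([a,cv2.copyMakeBorder(b,0,0,0,a.shape[1]-b.shape[1],0)]))
c=cv2.resize(cv2.imread("pics/topF.png")[140:285,110:235],None,fx=4,fy=4,interpolation=2)
cv2.imwrite("pics/fc.png",c)
E
```

```text
set t=34.4 pos [0.5831 0.2975 0.022 ] gap 0.415 F [-0.2 -0.5 -0.2]
opened t=34.7 pos [0.5836 0.2976 0.0222] gap 0.577 F [-1.   0.4 -0.2]
up t=35.5 pos [0.5827 0.2972 0.1391] gap 0.581 F [ 0.8  0.5 -0.5]
end t=37.1 pos [3.507e-01 2.000e-04 2.498e-01] gap 0.580 F [-0.2 -0.2  0.3]
```

View pics/fin.png

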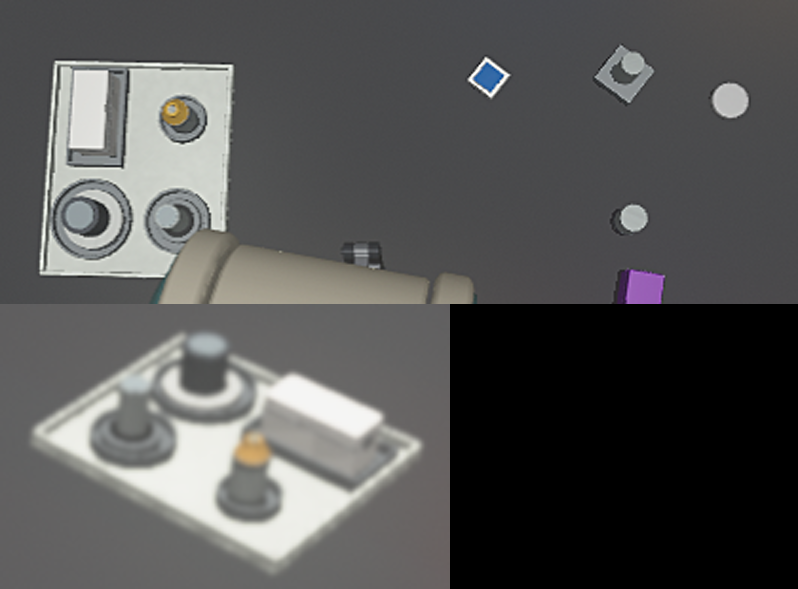

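View pics/fc.png

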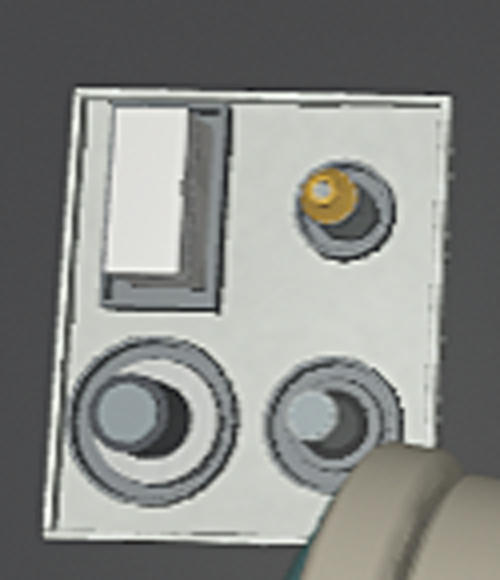

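All four parts look seated, and the plug and press weight haven't moved. I'll overlay the expected seated outlines to check the heights and centres.

```bash
python3 - <<'E' >/dev/null
from est import *
z=.007
cv=[rect(*G["obl"],cad[2],.082,.036,z+.042),rect(*G["obl"],cad[2],.082,.036,z),circ(*G["small"],.014,z+.044),circ(*G["small"],.014,z),circ(*G["large"],.019,z+.046),circ(*G["large"],.031,z+.01),circ(*G["mid"],.012,z+.054),circ(*G["mid"],.023,z+.012)]
o=[]
for n,(x,y,w,h,f) in[("top",(110,140,125,145,3)),("scene",(345,145,150,95,2.8))]:
    c=cv2.resize(cv2.imread(f"pics/{n}F.png")[y:y+h,x:x+w],None,fx=f,fy=f,interpolation=2)
    for q in cv: cv2.polylines(c,[np.round(((proj(n,q)+.5-[x,y])*f-.5)*8).astype(np.int32)],False,(0,0,255),1,cv2.LINE_AA,3)
    o.append(cv2.copyMakeBorder(c,0,440-c.shape[0],0,0,0))
cv2.imwrite("pics/chk.png",np.hstack(o))
E
```

```text
(no output)
```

View pics/chk.png

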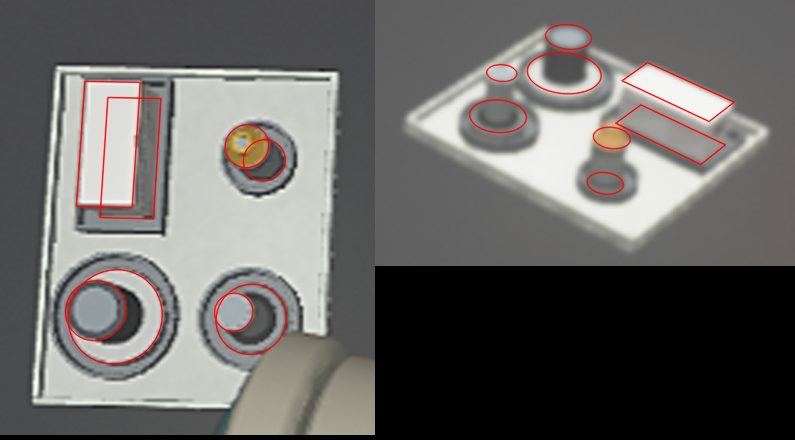

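The predicted seated outlines match in both views. Handing in.

```bash
python3 -c "
from rig import manip
print(manip.close_job(), manip.state()['clock'])"
```

```text
the job is handed in; nothing more can be done
the job is handed in; nothing more can be done
```

All four parts are packed in the caddy: the condenser in the large pocket, the eyepiece in the middle one, the objective in the small one and the slide box in the oblong one. I set each down on its pocket floor before releasing it. The job took about 37 s of the 104 s allowed and is handed in, but no verdict is reported.

**Last checks:** outlines of each part seated at its pocket's centre matched the final top and scene pictures to about 1–2 mm, with every part upright. In the top picture the blank plug and press weight stood where they started, judged by eye. Wrist forces at grasp and release stayed under 8 N. No check failed or disagreed, though in the final top picture the arm hid one edge of the middle pocket.

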